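Run the slide tray out over the reader's lens and hold it

TASK

Pull the orange catch knob of the slide reader fully out, then slide the white slide tray along the deck, out over the lens, until the red line across the tray lies right over the deck's end edge. There the tray is past its balance point: hold it so that it stays flat on the deck, and finish while still holding it. Do not lift the tray off the deck, do not touch the lens, and leave the other things alone.

Things in the scene. Friction and masses are not known exactly. Their poses are not given: they have to be found in the camera images.
- deck: Slide reader, fixed: white box, x 150 by y 330 mm, flat grey deck on top, 100 mm above the desk. Origin on the desk; y runs along the deck, the way the tray slides out; z up. The deck spans y -190 to +140 mm. Along each side an aluminium guide rail, 8 mm wide and high, inner faces at x -61 and +61 mm, its out-going end painted red at the deck's edge.
- deck_edge (a point): Middle of the deck's out-going end edge, on the deck surface (deck x 0, y +140, z 100 mm); axes as the deck's. The tray's line has to come above this edge.
- lens: Upward-looking lens of the reader, black and steel with green glass, dia 68 mm, its top 60 mm above the desk (40 mm below the deck surface), 130 mm beyond the deck's end edge. Origin at its underside, 12 mm above the desk. Not to be touched.
- tray: Loose white slide tray (a flat board) lying between the rails, x 110 by y 260 by 8 mm, 0.35 to 0.7 kg. Origin: centre of the underside; y along it, the way it slides out; z up. Starts wholly on the deck, 5 to 35 mm behind the catch pin, some 6 mm from each rail. Slides with a few N. Centre of mass at about y -13 mm: with the line at the deck edge it is 32 mm beyond the edge and tips unless held.
- tray_line (a point): Middle of the red line, 6 mm wide, painted across the tray's top face (tray x 0, y -45, z 8 mm).
- tray_grip (a point): Centre of the black grip bar fixed upright on the tray's rear end: 50 mm along tray x, 18 mm thick along tray y, 35 mm high, from the tray's top face (8 mm) to 43 mm above the tray's underside. This point is at tray x 0, y -105, z 31 mm.
- catch (a joint): How far the catch is pulled out, m: 0 home (pin lies 15 mm into the tray's path), 0.035 fully out against its stop, clear of the tray. It slides straight along deck -x (towards the robot), stays where it is left, and takes about 4 N to move.
- catch_knob (a point): Centre of the orange catch knob: a cylinder lying along deck x, dia 24 mm, 22 mm long, 106 mm above the desk, on the robot's side of the deck; at home at deck x -101, y +110 mm. An 8 mm steel pin joins it to a dark guide block (32 mm along y, top 117 mm above the desk, front face at deck x -80 mm).
- dropper: Bystander: green glass bottle, dia 36, 85 tall, standing on the desk near the far side of the deck. Sizes in mm; origin at the centre of its underside. Leave it alone.
- red_jar: Bystander: small clear jar with red cap, dia 48, 50 tall, standing near the far side of the deck. Sizes in mm; origin at the centre of its underside. Leave it alone.
- slide_box: Bystander: closed blue and grey slide box, 87 x 102, 34 tall. Sizes in mm; origin at the centre of its underside. Leave it alone.
- beaker: Bystander: glass beaker, dia 64, 80 tall. Sizes in mm; origin at the centre of its underside. Leave it alone.
- petri: Bystander: shut petri dish, dia 94, 16 tall. Sizes in mm; origin at the centre of its underside. Leave it alone.
- timer: Bystander: white bench timer, 60 x 70, 20 tall. Sizes in mm; origin at the centre of its underside. Leave it alone.

How it is judged:
By the outcome, as a careful person would: the job done as asked, in the order asked, and still so for the second after the job is handed in, while the arm keeps its last pose, push and grip.
It also fails if it takes over 51 s, if anything falls off the work surface, if the arm or the gripper's body presses on something with over 40 N, if the wrist force passes 120 N, or if a joint passes its speed limit or range.

ROBOT

A 6-joint arm with a two-finger parallel gripper is mounted at the origin on the work surface. World frame = base frame: x ahead of the robot, y to its left, z up, the work surface at z = 0. Lengths are in mm, angles in rad, forces in N, time in s.
With the tool pointing down it reaches from about 400 to 925 mm from the base axis. Payload 12.5 kg.
Tool frame: the origin (TCP) lies where the fingers leave the gripper's body, on its centre line; the fingertips stand 78 mm ahead of it and the grasp point (between the pads) lies 59 mm ahead of it; z points along the fingers, y is the direction in which the jaws open and shut (so a half turn about z gives the same grasp; the last joint's range is limited). The gripper opens to 95 mm and grips with 3 to 60 N. Pads are 20 mm wide; open, the fingers measure 119 mm over their backs; the gripper's body (75 mm by 180 mm) begins 59 mm behind the grasp point.
Start: joints at [1.238, 0.491, 1.559, -0, 1.092, -0.106], TCP at [140.517, 609.01, 292.261] pointing down, gripper open.
Joint ranges: [-3.1, 3.1], [-0.84, 2.19], [0.05, 2.79], [-1.13, 4.28], [0.06, 2.93], [-2.69, 2.69]. Speed limits (rad/s): [2.22, 2.22, 2.79, 3.14, 3.14, 3.14].

INTERFACE

Orientations are given as [roll, pitch, yaw] about the fixed x, y, z axes, in that order (R = Rz(yaw) Ry(pitch) Rx(roll)).
In Python, from cell import env, viewer, ticket, search_frame gives the robot as it stands.
- The arm moves only by the shell command python3 -m inch 'ROWS'. ROWS is a JSON object of lists of equal length, an entry for each row: "hand": the opening, from 0 (shut) to 1 (fully open); "delta_pos": the shift along the tool's x, y, z in cm, a list of three; "turn": the turn about the tool's z in rad. A call has 1 to 20 rows; each row shifts and turns the commanded pose from where the row before left it, along the tool's axes as they then stand; what a row does not reach is not made up. A row lasts 1/10 s, in which the tool goes at most 50 mm and 8.59 degrees, less where a joint would pass 70% of its speed; a pose out of reach is approached as far as the arm can. A call is refused whole if a number of a shift passes 5 or a number of a turn 0.15, either way. A call with a gripper value outside its range is refused whole. The fingers move at their own pace and stop on an object; the grip force is fixed at half the most. Time passes only in rows, so rows that do not move let the fingers close. It gives the time, the measured TCP pose, the force and the opening at its end, in the units of the state.
- env.state(): the state, without advancing time (a new reading comes with each control period).
- viewer.read_camera(name): name is "side" or "top" or "wrist"; returns (picture, depth): 480x640x3 uint8, blue, green, red; 480x640 float32, mm along the optical axis (not along the pixel's ray), 0 where there is no reading.
- viewer.get_calibration(name): a dict with "fx", "fy", "cx", "cy" (pixels), "T" (4x4, takes a point from camera to world coordinates). Camera axes: x right, y down, z forward; pixel columns grow to the right and rows downward; lengths in mm; the calibration is good to about 2 mm. A picture is of the moment at which its call begins: read the wrist's pose just before it. get_calibration takes no time and is no camera call; for the wrist camera it gives the pose at the moment of the call.
- ticket.job_done(): hands the job in, once; it reports no verdict.
Trained networks look in the newest picture that a camera, given by its name, has taken for a name from the list of things; names that differ only in an ending like _2 or _b are one class to them, and where a whole thing is asked for, a point or a joint stands for the part that bears it (a point fixed in the world has none). Each returns a list of dicts, best first, with "p" (0 to 1); they miss things now and then, are a little off and sometimes report something else, mostly with a low value. They report only what shows in the picture. A call takes as long as a camera call.
- search_frame(camera, label): "centre" ([column, row] in pixels, amid what is visible of it).
The state is a dict: "t": time; "joints": joint angles; "qvel": joint speeds; "tau": joint torques, N m; "eef_pos": TCP position; "tcp_rot": TCP orientation; "ft_force": force on the tool from outside, world axes, zero at the start; "moment": the same for the moment, N m; "opening": opening from 0.0 (shut) to 1.0 (fully open).
Only numpy, scipy, OpenCV 4.12 (cv2) and the standard library are available. Lean on these libraries where they do the work, as an engineer would, in place of code of your own. Each camera call takes 0.05 s, during which the arm holds its last target.

## Working session

There is one attempt and no reset: what is moved stays moved. The work goes in short steps, Python scripts to look and compute and a shell command to move; the robot and the scene stay as the last step left them, time stands still between calls to the robot, and variables do not carry over. Pictures are saved under pics/ and viewed, and the job is handed in when it is done.

```bash
ls; mkdir -p pics; python3 - <<'E'
from cell import env, viewer, ticket, search_frame
import cv2
s=env.state();print({k:s[k] for k in s})
for c in ["side","top","wrist"]:
    im,d=viewer.read_camera(c);cv2.imwrite(f"pics/a_{c}.png",im)
    print(c,viewer.get_calibration(c))
E
```

```text
pics
{'t': 0.0, 'joints': array([ 1.23838414e+00,  4.91566741e-01,  1.55947287e+00,  2.42358321e-05,
        1.09169675e+00, -1.05635709e-01]), 'qvel': array([ 0.00065079, -0.00042076, -0.00063986,  0.0015753 ,  0.00114262,
       -0.00077692]), 'tau': array([-9.53935751e-05, -6.12639070e+01, -2.58184719e+01,  6.92586112e-02,
        4.82360681e-02, -1.03970715e-04]), 'eef_pos': array([140.46460899, 608.84089401, 291.64917213]), 'tcp_rot': array([-3.14045758e+00, -1.41967006e-04,  2.91480491e+00]), 'ft_force': array([-0.26614289, -0.05265268,  0.1970645 ]), 'moment': array([0.0309946 , 0.03802682, 0.01820475]), 'opening': 1.0015274603215387}
side {'fx': 535.1735537314422, 'fy': 535.1735537314422, 'cx': 313.5938969258683, 'cy': 240.56803583946888, 'T': array([[-9.97463036e-01, -5.73115140e-02,  4.22241802e-02,
         4.97449983e+02],
       [-6.74969536e-02,  5.72953967e-01, -8.16803473e-01,
         1.04617658e+03],
       [ 2.26197321e-02, -8.17581276e-01, -5.75368756e-01,
         8.10218038e+02],
       [ 0.00000000e+00,  0.00000000e+00,  0.00000000e+00,
         1.00000000e+00]
[... 210 characters left out ...]
99748708e-01,  1.00248472e-02,  2.00505029e-02,
         1.50580300e+01],
       [-2.06821624e-02, -6.74784672e-02, -9.97506343e-01,
         1.49475969e+03],
       [ 0.00000000e+00,  0.00000000e+00,  0.00000000e+00,
         1.00000000e+00]])}
wrist {'fx': 383.9887696335368, 'fy': 383.9887696335368, 'cx': 317.9206987505646, 'cy': 241.67766257422215, 'T': array([[ 2.24270532e-01,  9.44684721e-01,  2.39318839e-01,
         7.41872947e+01],
       [ 9.74525432e-01, -2.16972650e-01, -5.67719194e-02,
         6.27063793e+02],
       [-1.70592221e-03,  2.45954564e-01, -9.69279858e-01,
         3.84258574e+02],
       [ 0.00000000e+00,  0.00000000e+00,  0.00000000e+00,
         1.00000000e+00]])}
```

View pics/a_top.png

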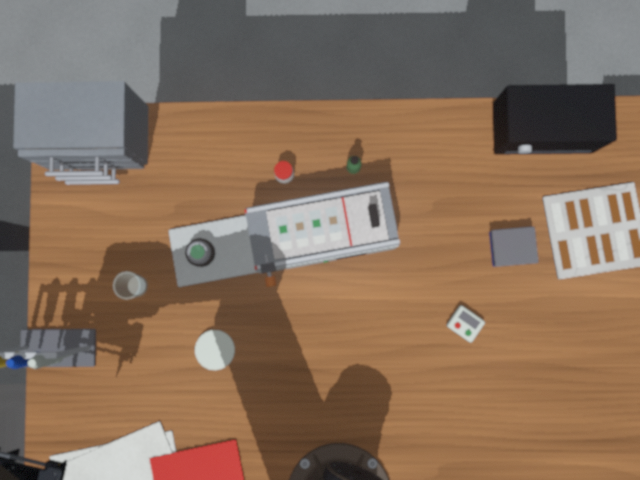

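View pics/a_side.png

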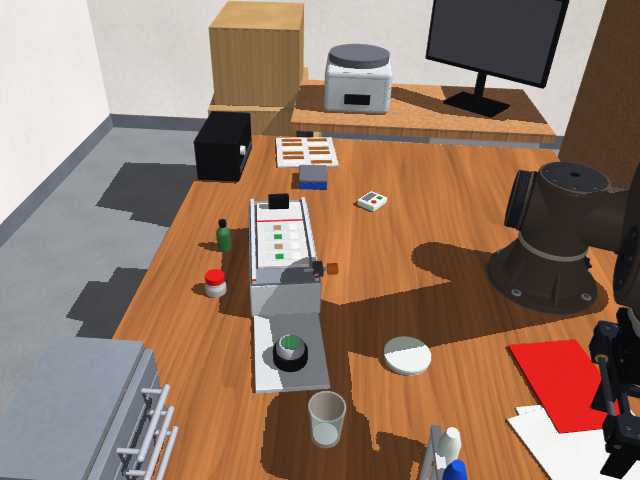

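The top view shows the deck at about columns 248–398, rows 185–270. The knob is near (270,281), the tray line near (348,222), the grip bar near (374,213) and the lens near (200,252). Next I'll take measurements from a zoomed crop.

```bash
cat > h.py <<'E'
from cell import env, viewer, ticket, search_frame
import cv2, numpy as np
def ray(c,uv,z):
    K=viewer.get_calibration(c) if isinstance(c,str) else c
    T=np.array(K["T"]);d=T[:3,:3]@np.array([(uv[0]-K["cx"])/K["fx"],(uv[1]-K["cy"])/K["fy"],1.])
    return T[:3,3]+d*(z-T[2,3])/d[2]
def proj(c,P):
    K=viewer.get_calibration(c) if isinstance(c,str) else c
    T=np.array(K["T"]);p=T[:3,:3].T@(np.array(P,float)-T[:3,3])
    return np.array([p[0]/p[2]*K["fx"]+K["cx"],p[1]/p[2]*K["fy"]+K["cy"]])
def cloud(c,d):
    K=viewer.get_calibration(c);T=np.array(K["T"]);v,u=np.mgrid[:480,:640]
    p=np.stack([(u-K["cx"])/K["fx"]*d,(v-K["cy"])/K["fy"]*d,d],-1)
    return p@T[:3,:3].T+T[:3,3]
E
python3 - <<'E'
from h import *
im,d=viewer.read_camera("top")
crop=im[170:300,160:410];cv2.imwrite("pics/b_top.png",cv2.resize(crop,None,fx=3.2,fy=3.2,interpolation=cv2.INTER_CUBIC))
P=cloud("top",d)
for n,uv in dict(deck=(392,238),tray=(310,220),grip=(374,213),lens=(200,252),plate=(230,260),knob=(270,281),desk=(450,250)).items(): print(n,P[uv[1],uv[0]].round(1))
hsv=cv2.cvtColor(im,cv2.COLOR_BGR2HSV)
b,g,r=[im[...,i].astype(int) for i in range(3)]
# deck region: height>90 mask
m=((P[...,2]>88)&(P[...,2]<150)&(d>0)).astype(np.uint8); m[:170]=0;m[300:]=0;m[:,:160]=0;m[:,410:]=0
n,l,st,c=cv2.connectedComponentsWithStats(m)
for i in range(1,n):
    if st[i,4]>200:
        q=P[l==i][:,:2].astype(np.float32); print(st[i],cv2.minAreaRect(q))
red=((r>120)&(r-g>70)&(r-b>70)).astype(np.uint8); red[:, :310]=0;red[:,380:]=0;red[:180]=0;red[260:]=0
ys,xs=np.nonzero(red);print(len(xs),xs.mean(),ys.mean(),"line",ray("top",(xs.mean(),ys.mean()),108))
for k in ["tray_line","tray_grip","catch_knob","lens","deck"]: print(k,search_frame("top",k)[:2])
E
```

```text
deck [ 597.4 -126.3   99.9]
tray [639.8  57.8 102.9]
grip [648.7 -83.5 144.4]
lens [573.  315.5  60.3]
plate [556.3 253.1  12.9]
knob [502.8 146.8 121.8]
desk [ 575.8 -274.5    2.2]
[ 244  183  156  105 9687] ((607.1013793945312, 30.15179443359375), (186.48622131347656, 330.7896728515625), 10.186683654785156)
41 346.2439024390244 220.0 line [638.29052812 -23.72536351 108.        ]
tray_line [{'centre': [325.4, 226.2], 'p': 0.72}]
tray_grip []
catch_knob [{'centre': [267.1, 279.4], 'p': 0.47}]
lens [{'centre': [197.7, 252.0], 'p': 0.68}, {'centre': [246.5, 248.7], 'p': 0.48}]
deck [{'centre': [327.1, 223.3], 'p': 0.69}, {'centre': [249.1, 244.5], 'p': 0.62}]
```

View pics/b_top.png

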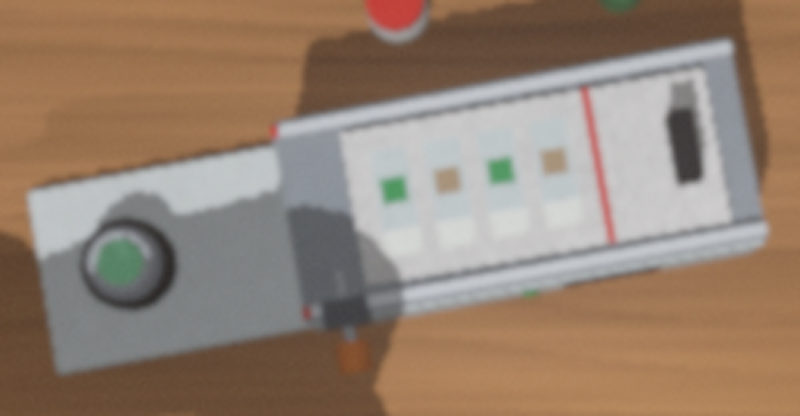

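View pics/a_wrist.png

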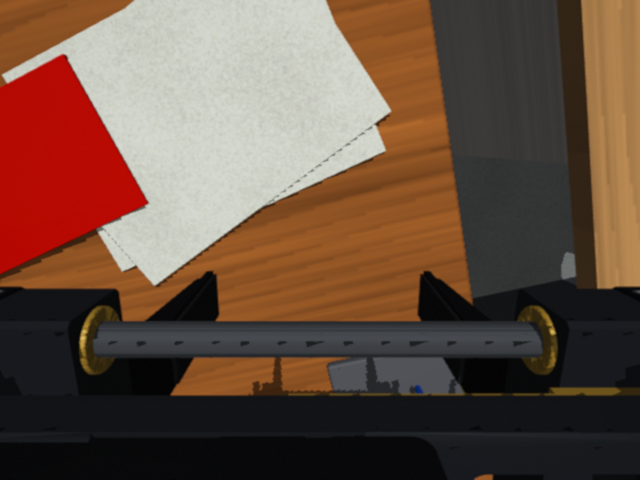

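```bash
python3 - <<'E'
from h import *
from scipy.optimize import least_squares
K=viewer.get_calibration("top")
f=lambda a,b:(a/3.2+160,b/3.2+170)
pts=[((65,140,108),f(275,130)),((-65,140,108),f(307,313)),((69,-190,108),f(732,42)),((-69,-190,108),f(767,228)),((0,270,58),f(121,262)),((-101,110,106),f(353,355))]
def W(p,q): 
    c,s=np.cos(q[2]),np.sin(q[2]);return [q[0]+c*p[0]-s*p[1],q[1]+s*p[0]+c*p[1],p[2]]
res=least_squares(lambda q:np.ravel([proj(K,W(p,q))-np.array(u) for p,u in pts]),[620,20,.178],loss='soft_l1')
q=res.x;print(q,np.reshape(res.fun,(-1,2)).round(1))
print("knob",W((-101,110,106),q),"edge",W((0,140,100),q))
def inv(P,q):
    c,s=np.cos(q[2]),np.sin(q[2]);x,y=P[0]-q[0],P[1]-q[1];return (c*x+s*y,-s*x+c*y)
for n,uv,z in [("lineA",f(587,88),108),("lineB",f(611,243),108),("gripTop",f(685,145),143),("frontA",f(342,132),108)]:
    P=ray(K,uv,z);print(n,P,inv(P,q))
np.save("q.npy",q)
E
```

```text
[6.21636399e+02 5.49352310e+01 1.75483963e-01] [[-1.   0.4]
 [-0.8 -0.1]
 [-0.1 -0.9]
 [ 0.8  1. ]
 [ 0.1 -0.4]
 [ 0.9  0.1]]
knob [np.float64(502.9832249568715), np.float64(145.61281522023248), 106] edge [np.float64(597.1945426334552), np.float64(192.78513360338854), 100]
lineA [689.27269264 -18.01955591 108.        ] (np.float64(53.8607576211154), np.float64(-83.64262030679443))
lineB [579.80778852 -33.52703439 108.        ] (np.float64(-56.630370498743524), np.float64(-79.80104125772439))
gripTop [643.74540271 -83.64578065 143.        ] (np.float64(-2.42466554889722), np.float64(-140.31260036477013))
frontA [660.09769134 154.65194413 108.        ] (np.float64(55.27962131691172), np.float64(91.47052726692357))
```

Deck fit: origin at about (621.6, 54.9), yaw 0.1755, residuals of 1 px or less. The knob is at about (503,146), and the line at deck y is about -82. I'll turn, then move above the knob.

```bash
python3 -m inch '{"hand":[1,1,1],"delta_pos":[[0,0,0],[0,0,0],[0,0,0]],"turn":[-0.134,-0.134,-0.134]}'
python3 -m inch '{"hand":[1,1,1,1,1,1,1,1,1,1,1,1,1,1,1,1,1,1,1,1],"delta_pos":[[-1.38,-2.6,0.15],[-1.38,-2.6,0.15],[-1.38,-2.6,0.15],[-1.38,-2.6,0.15],[-1.38,-2.6,0.15],[-1.38,-2.6,0.15],[-1.38,-2.6,0.15],[-1.38,-2.6,0.15],[-1.38,-2.6,0.15],[-1.38,-2.6,0.15],[-1.38,-2.6,0.15],[-1.38,-2.6,0.15],[-1.38,-2.6,0.15],[-1.38,-2.6,0.15],[-1.38,-2.6,0.15],[-1.38,-2.6,0.15],[-1.38,-2.6,0.15],[-1.38,-2.6,0.15],[-1.38,-2.6,0.15],[-1.38,-2.6,0.15]],"turn":[0,0,0,0,0,0,0,0,0,0,0,0,0,0,0,0,0,0,0,0]}'
python3 -m inch '{"hand":[1,1,1],"delta_pos":[[0,0,0],[0,0,0],[0,0,0]],"turn":[0,0,0]}'
python3 - <<'E'
from h import *
s=env.state();print(s["eef_pos"],s["tcp_rot"],s["joints"])
im,d=viewer.read_camera("wrist");cv2.imwrite("pics/c_wrist.png",im)
q=np.load("q.npy");print(np.pi/2+q[2], proj("wrist",[503,145.6,106]))
E
```

```text
t: 0.75
eef_pos: [140.5, 609.0, 292.3]
tcp_rot: [3.142, 0.0, -2.961]
ft_force: [0.2, 0.2, 0.8]
opening: 0.997
t: 2.75
eef_pos: [503.6, 144.0, 262.3]
tcp_rot: [3.141, 0.0, -2.967]
ft_force: [-0.8, -0.4, -0.6]
opening: 0.997
t: 3.05
eef_pos: [502.4, 145.6, 262.3]
tcp_rot: [3.141, -0.0, -2.966]
ft_force: [-0.4, -0.4, 0.3]
opening: 1.001
[502.41054982 145.59619941 262.28371341] [ 3.14140463e+00 -2.08346386e-04 -2.96603271e+00] [ 1.55679953e-01  3.82825682e-01  1.84273271e+00  2.31737259e-04
  9.16246316e-01 -1.59081740e+00]
1.7462802898431122 [314.07080784 249.10112723]
```

View pics/c_wrist.png

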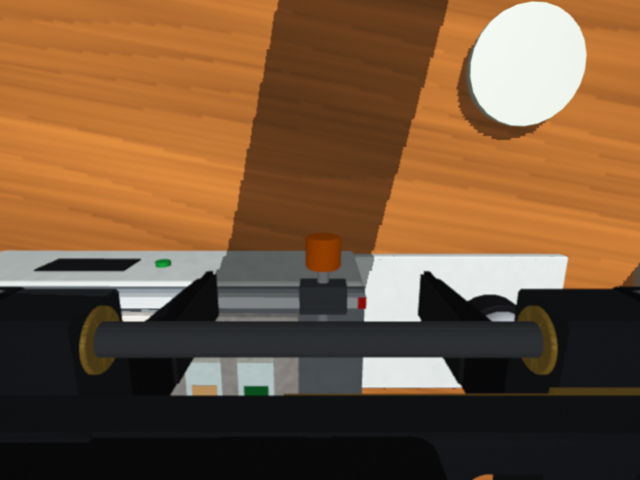

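```bash
python3 - <<'E'
from h import *
K=viewer.get_calibration("wrist");q=np.load("q.npy")
im=cv2.imread("pics/c_wrist.png")
P=ray(K,(323,235.5),118);print("knob outer-end top",P)   # top edge row of knob
P2=ray(K,(322.5,253),112);print(P2)
R=ray(K,(362,302),104);print("rail end",R)
c,s=np.cos(q[2]),np.sin(q[2])
for X in (P,P2,R):
    x,y=X[0]-q[0],X[1]-q[1];print("deck",c*x+s*y,-s*x+c*y)
im,d=viewer.read_camera("wrist");C=cloud("wrist",d)
b,g,r=[im[...,i].astype(int) for i in range(3)]
m=(r>120)&(g<100)&(b<60)&(C[...,2]>95);m[:225]=0;m[275:]=0;m[:,:300]=0;m[:,345:]=0
Q=C[m];print(len(Q),Q.min(0),Q.max(0),Q.mean(0))
x,y=Q[:,0]-q[0],Q[:,1]-q[1];X=c*x+s*y;Y=-s*x+c*y;print(np.percentile(X,[2,98]),np.percentile(Y,[2,50,98]))
E
```

```text
knob outer-end top [489.94458463 149.17482382 118.        ]
[503.01048827 151.29066174 112.        ]
rail end [535.52134346 185.44818054 104.        ]
deck -113.21652283404391 115.78365080171508
deck -99.98189032911775 115.58588731401295
deck -62.00695181655867 143.54292294065996
926 [491.77975993 141.07173004 111.17725288] [514.60840582 161.88032507 119.65891801] [503.07486309 151.45259972 116.18970614]
[-109.66460763  -89.78255425] [106.14282699 115.84726652 125.13119127]
```

The wrist view puts the knob at pixel (323,252), which is about 4–5 mm further along deck y than the top view gave. I'll shift for that and go down.

```bash
python3 -m inch '{"hand":[1,1,1,1,1,1,1,1,0.7,0.5],"delta_pos":[[0,0.45,1],[0,0,1.4],[0,0,1.4],[0,0,1.4],[0,0,1.4],[0,0,1.4],[0,0,1.1],[0,0,0.6],[0,0,0],[0,0,0]],"turn":[0,0,0,0,0,0,0,0,0,0]}'
python3 - <<'E'
from h import *
s=env.state();print(s["eef_pos"],s["opening"])
im,d=viewer.read_camera("wrist");cv2.imwrite("pics/d_wrist.png",im)
K=viewer.get_calibration("wrist");print(proj(K,s["eef_pos"]-[0,0,59]))
E
```

```text
t: 4.15
eef_pos: [502.3, 149.7, 165.4]
tcp_rot: [3.141, 0.0, -2.966]
ft_force: [-0.1, -0.8, -0.7]
opening: 0.885
[502.25263488 149.65969643 165.44398788] 0.8845466765693176
[312.42708825 307.8606405 ]
```

View pics/d_wrist.png

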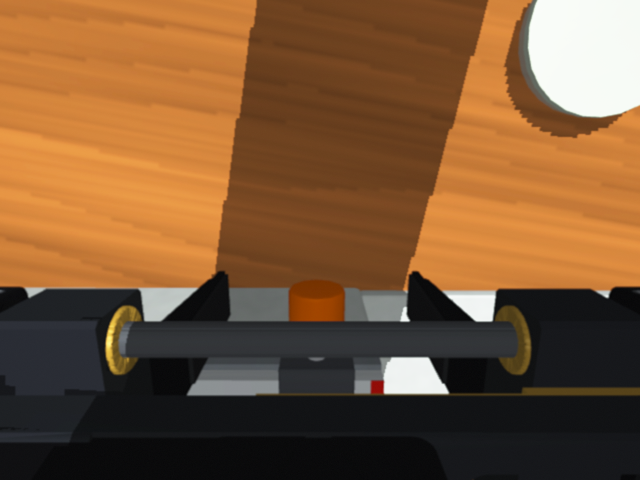

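The knob (column 317) sits centred between the fingers (225 and 412). Closing now.

```bash
python3 -m inch '{"hand":[0,0,0,0,0,0,0,0,0,0],"delta_pos":[[0,0,0],[0,0,0],[0,0,0],[0,0,0],[0,0,0],[0,0,0],[0,0,0],[0,0,0],[0,0,0],[0,0,0]],"turn":[0,0,0,0,0,0,0,0,0,0]}'
```

```text
t: 5.2
eef_pos: [502.2, 149.1, 165.2]
tcp_rot: [-3.141, -0.0, -2.966]
ft_force: [0.1, -4.8, 0.2]
opening: 0.248
```

```bash
python3 -m inch '{"hand":[0,0,0,0,0,0,0,0,0,0,0],"delta_pos":[[0.3,0,0],[0.4,0,0],[0.4,0,0],[0.4,0,0],[0.4,0,0],[0.4,0,0],[0.4,0,0],[0.3,0,0],[0.3,0,0],[0.2,0,0],[0,0,0]],"turn":[0,0,0,0,0,0,0,0,0,0,0]}'
```

```text
t: 6.3
eef_pos: [468.2, 143.1, 165.3]
tcp_rot: [-3.141, 0.001, -2.966]
ft_force: [3.3, -4.5, -1.9]
opening: 0.246
```

```bash
python3 -m inch '{"hand":[0,0,0,0],"delta_pos":[[0.1,0,0],[0.1,0,0],[0,0,0],[0,0,0]],"turn":[0,0,0,0]}'; python3 - <<'E'
from h import *
im,d=viewer.read_camera("wrist");cv2.imwrite("pics/e_wrist.png",im)
E
```

```text
t: 6.7
eef_pos: [467.4, 143.0, 165.3]
tcp_rot: [-3.141, 0.004, -2.966]
ft_force: [9.3, -3.3, -6.4]
opening: 0.247
```

View pics/e_wrist.png

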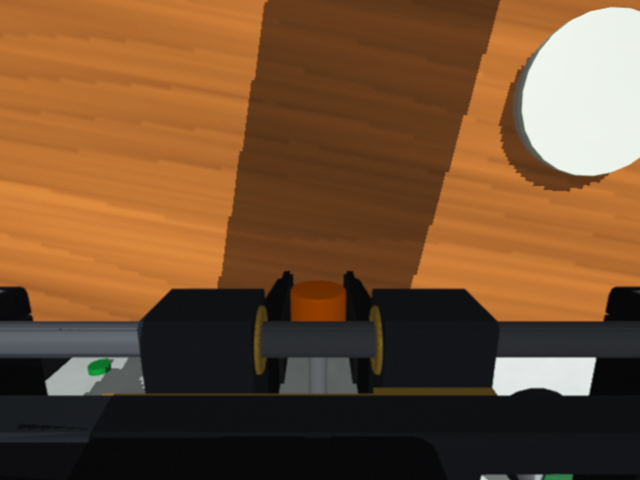

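The knob is 35.3 mm out and hard against its stop (9 N). I'll release it, go up and move over the grip bar.

```bash
python3 -m inch '{"hand":[0.8,0.8,0.8,0.8,0.8,0.8,1,1,1,1,1,1,1],"delta_pos":[[0,0,0],[0,0,0],[0,0,0],[0,0,0],[0,0,0],[0,0,0],[0,0,-1.0],[0,0,-1.8],[0,0,-1.8],[0,0,-1.8],[0,0,-1.8],[0,0,-1.5],[0,0,-0.8]],"turn":[0,0,0,0,0,0,0,0,0,0,0,0,0]}'
python3 -m inch '{"hand":[1,1,1,1,1,1,1,1,1,1,1,1,1,1,1,1,1],"delta_pos":[[-0.9,-1.68,0],[-0.9,-1.68,0],[-0.9,-1.68,0],[-0.9,-1.68,0],[-0.9,-1.68,0],[-0.9,-1.68,0],[-0.9,-1.68,0],[-0.9,-1.68,0],[-0.9,-1.68,0],[-0.9,-1.68,0],[-0.9,-1.68,0],[-0.9,-1.68,0],[-0.9,-1.68,0],[-0.9,-1.68,0],[-0.9,-1.68,0],[0,0,0],[0,0,0]],"turn":[0,0,0,0,0,0,0,0,0,0,0,0,0,0,0,0,0]}'
python3 - <<'E'
from h import *
s=env.state();print(s["eef_pos"],s["tcp_rot"])
im,d=viewer.read_camera("wrist");cv2.imwrite("pics/f_wrist.png",im)
im,d=viewer.read_camera("side");cv2.imwrite("pics/f_side.png",cv2.resize(im[180:420,220:420],None,fx=2.5,fy=2.5))
E
```

```text
t: 8.05
eef_pos: [465.8, 143.1, 272.0]
tcp_rot: [3.142, 0.002, -2.966]
ft_force: [-0.1, -0.2, 1.3]
opening: 0.999
t: 9.75
eef_pos: [642.5, -81.9, 269.8]
tcp_rot: [3.141, -0.001, -2.967]
ft_force: [0.1, 0.3, 0.7]
opening: 1.003
[642.52478181 -81.94873582 269.79933368] [ 3.14108796e+00 -6.67001774e-04 -2.96705335e+00]
```

View pics/f_wrist.png

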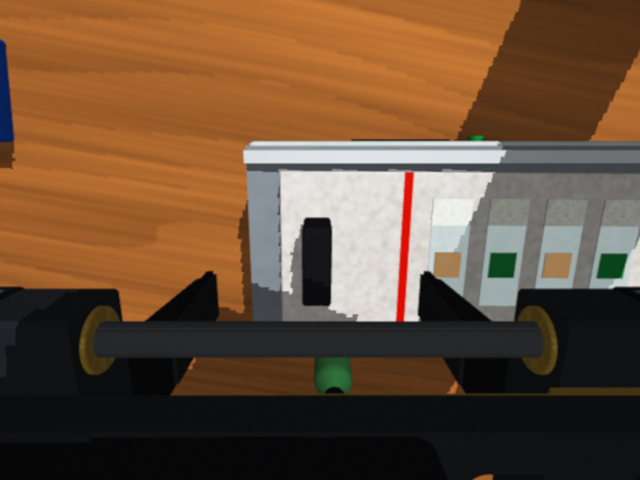

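View pics/f_side.png

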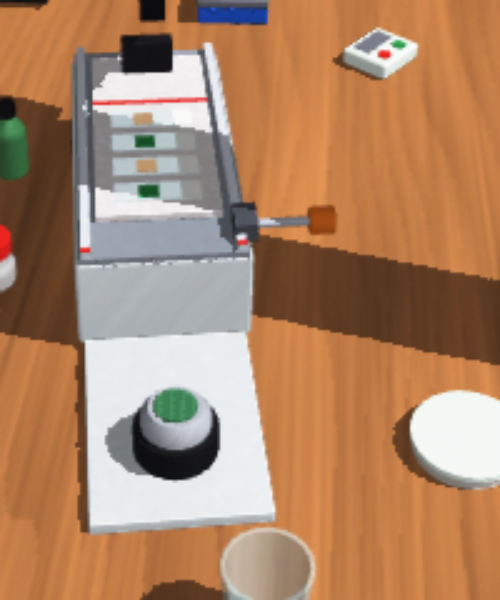

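The side view shows the knob well out at (322,220), the pin clear of the tray and nothing disturbed. In the wrist view the bar is at (317,262) and the line at about (405,245). I'll compute exact poses from this.

```bash
python3 - <<'E'
from h import *
K=viewer.get_calibration("wrist");s=env.state()
im=cv2.imread("pics/f_wrist.png");b,g,r=[im[...,i].astype(int) for i in range(3)]
m=(r>130)&(g<70)&(b<70);m[:173]=0;m[318:]=0;m[:,:380]=0;m[:,430:]=0
ys,xs=np.nonzero(m);L=np.array([ray(K,(x,y),108) for x,y in zip(xs,ys)])
vx,vy,x0,y0=cv2.fitLine(L[:,:2].astype(np.float32),cv2.DIST_L2,0,.01,.01).ravel();print("line dir deg",np.degrees(np.arctan2(vy,vx)),"mid",x0,y0)
m=((r<60)&(g<60)&(b<60)).astype(np.uint8);m[:212]=0;m[308:]=0;m[:,:295]=0;m[:,340:]=0
n,l,st,c=cv2.connectedComponentsWithStats(m);i=1+np.argmax(st[1:,4]);ys,xs=np.nonzero(l==i);print(st[i])
for uv in [(304,219),(331,219),(330,303),(303.5,303)]: print(uv,ray(K,uv,143))
C=np.array([ray(K,(x,y),143) for x,y in zip(xs,ys)]);print(cv2.minAreaRect(C[:,:2].astype(np.float32)))
# rail direction: edge near robot outer side
A=ray(K,(244,152),108);B=ray(K,(500,148),108);print("rail deg",np.degrees(np.arctan2(B[1]-A[1],B[0]-A[0]))-90,A,B)
print(s["eef_pos"])
E
```

```text
line dir deg 9.706027 mid 630.6253 -20.720959
[ 302  218   29   88 2469]
(304, 219) [618.03961507 -91.3315999  143.        ]
(331, 219) [615.28891251 -75.88077181 143.        ]
(330, 303) [666.99156581 -66.86131046 143.        ]
(303.5, 303) [669.84934805 -82.90033146 143.        ]
((643.003662109375, -79.72230529785156), (54.53245162963867, 16.979724884033203), 9.505353927612305)
rail deg 10.959804216671117 [ 588.27854689 -136.92181772  108.        ] [556.90411324  25.0923962  108.        ]
[642.2528843  -81.21436412 270.13627969]
```

```bash
python3 -m inch '{"hand":[1,1,1,1,1,1,1,1],"delta_pos":[[0,0,1],[0,0,1.5],[0,0,1.5],[0,0,1.5],[0,0,1.2],[0,0,0.8],[0,0,0.4],[0,0,0]],"turn":[0,0,0,0,0,0,0,0]}'
python3 -m inch '{"hand":[0,0,0,0,0,0,0,0,0,0,0,0,0],"delta_pos":[[0,0,0],[0,0,0],[0,0,0],[0,0,0],[0,0,0],[0,0,0],[0,0,0],[0,0,0],[0,0,0],[0,0,0],[0,0,0],[0,0,0],[0,0,0]],"turn":[0,0,0,0,0,0,0,0,0,0,0,0,0]}'
python3 - <<'E'
from h import *
im,d=viewer.read_camera("wrist");cv2.imwrite("pics/g_wrist.png",im)
im,d=viewer.read_camera("side");cv2.imwrite("pics/g_side.png",cv2.resize(im[180:420,220:420],None,fx=2.5,fy=2.5))
E
```

```text
t: 10.65
eef_pos: [642.5, -81.5, 190.9]
tcp_rot: [3.141, -0.0, -2.966]
ft_force: [-0.1, 0.3, 0.8]
opening: 0.997
t: 11.95
eef_pos: [642.6, -81.6, 191.2]
tcp_rot: [-3.142, 0.0, -2.966]
ft_force: [1.4, -0.3, 0.1]
opening: 0.187
```

View pics/g_wrist.png

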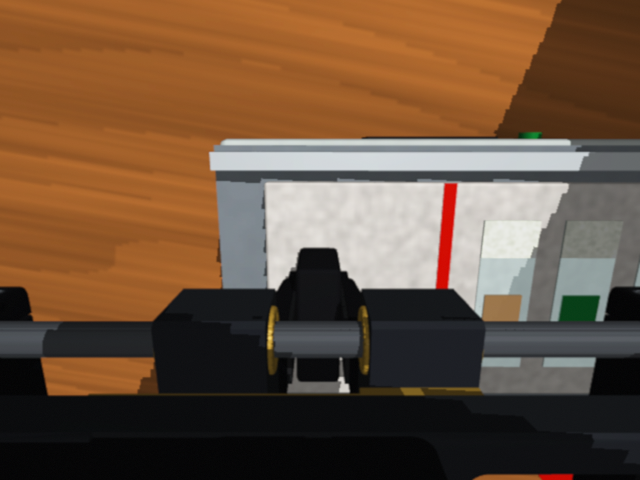

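View pics/g_side.png

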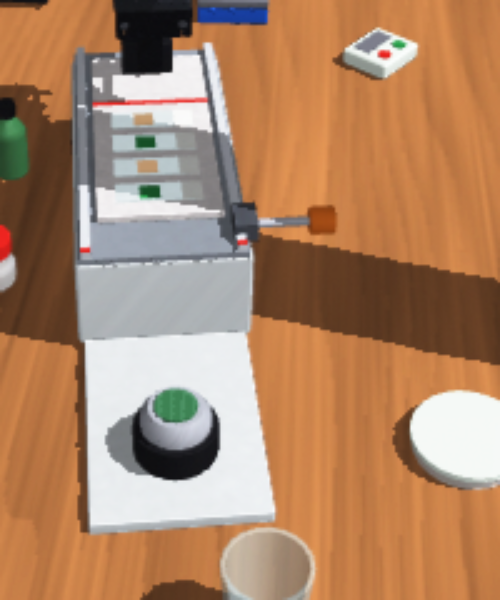

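The bar is gripped (opening 17.8 mm). I'll press down very lightly and slide halfway, then check the alignment.

```bash
python3 -m inch '{"hand":[0,0,0,0,0,0,0,0,0,0,0,0,0],"delta_pos":[[0,0,0.05],[0,0.5,0],[0,0.9,0],[0,1,0],[0,1,0],[0,1,0],[0,1,0],[0,1,0],[0,1,0],[0,1,0],[0,1,0],[0,0.6,0],[0,0,0]],"turn":[0,0,0,0,0,0,0,0,0,0,0,0,0]}'
python3 - <<'E'
from h import *
im,d=viewer.read_camera("wrist");cv2.imwrite("pics/h_wrist.png",im)
im,d=viewer.read_camera("side");cv2.imwrite("pics/h_side.png",cv2.resize(im[180:420,220:420],None,fx=2.5,fy=2.5))
E
```

```text
t: 13.35
eef_pos: [624.9, 18.5, 191.2]
tcp_rot: [3.141, 0.001, -2.965]
ft_force: [-0.7, 4.0, 6.3]
opening: 0.185
```

View pics/h_wrist.png

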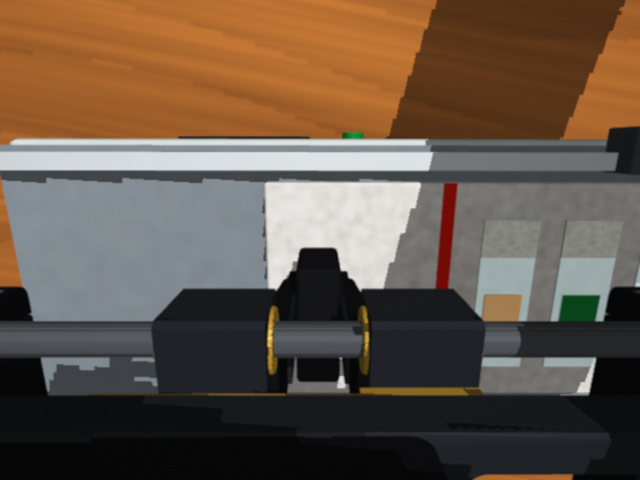

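View pics/h_side.png

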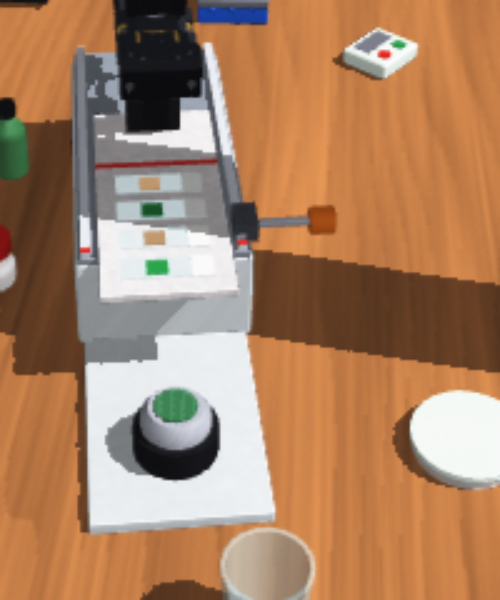

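The tray slides straight, with an unchanged gap to the near rail (rows 180–182), and about 6 N down. I'll continue another 95 mm.

```bash
python3 -m inch '{"hand":[0,0,0,0,0,0,0,0,0,0,0,0],"delta_pos":[[0,0.5,0],[0,0.9,0],[0,1,0],[0,1,0],[0,1,0],[0,1,0],[0,1,0],[0,1,0],[0,1,0],[0,0.7,0],[0,0.4,0],[0,0,0]],"turn":[0,0,0,0,0,0,0,0,0,0,0,0]}'
python3 - <<'E'
from h import *
im,d=viewer.read_camera("wrist");cv2.imwrite("pics/i_wrist.png",im)
im,d=viewer.read_camera("side");cv2.imwrite("pics/i_side.png",cv2.resize(im[180:420,220:420],None,fx=2.5,fy=2.5))
im,d=viewer.read_camera("top");cv2.imwrite("pics/i_top.png",cv2.resize(im[170:300,160:410],None,fx=3.2,fy=3.2,interpolation=cv2.INTER_CUBIC))
E
```

```text
t: 14.65
eef_pos: [608.3, 111.7, 191.2]
tcp_rot: [3.141, 0.001, -2.965]
ft_force: [0.7, 0.7, 5.6]
opening: 0.188
```

View pics/i_wrist.png

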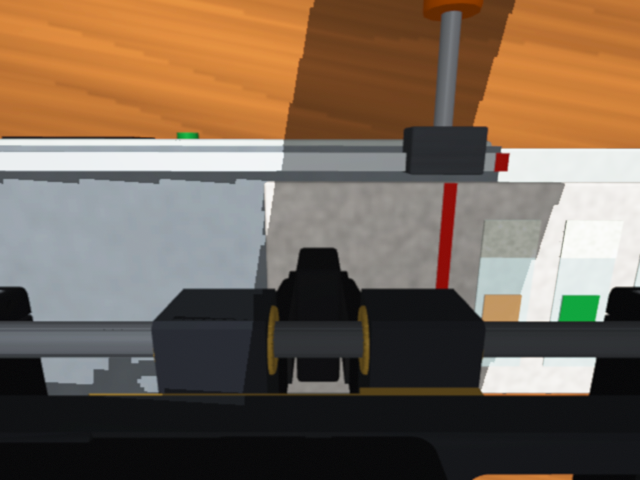

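View pics/i_side.png

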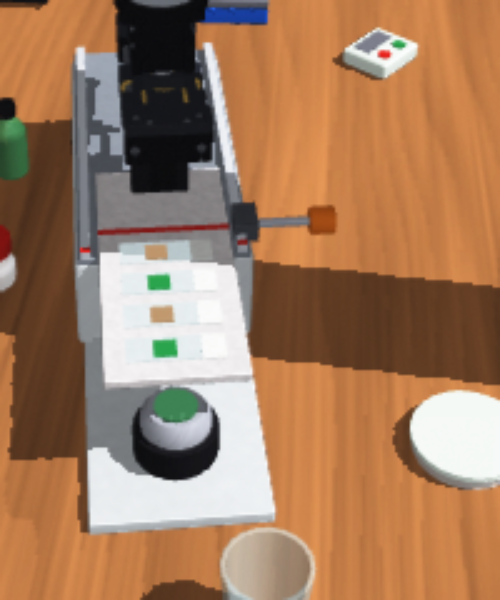

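View pics/i_top.png

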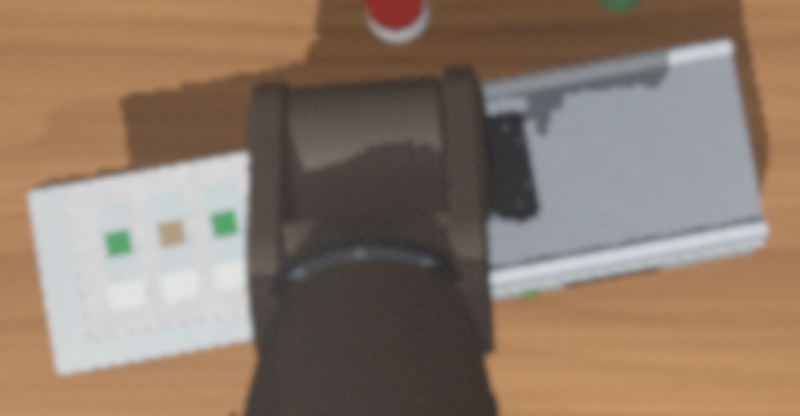

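```bash
cat > meas.py <<'E'
from h import *
import sys
from scipy.ndimage import label
def run(f):
    K=viewer.get_calibration("wrist");im=cv2.imread(f);b,g,r=[im[...,i].astype(int) for i in range(3)]
    red=(r>100)&(g<60)&(b<60)
    th=np.pi-2.966+0 ; s=env.state();yw=s["tcp_rot"][2]+np.pi
    ey=np.array([-np.sin(yw),np.cos(yw)]);ex=np.array([np.cos(yw),np.sin(yw)])
    ml=red.copy();ml[:183]=0;ml[285:]=0;ml[:,:420]=0;ml[:,470:]=0
    ys,xs=np.nonzero(ml);L=np.array([ray(K,p,108)[:2] for p in zip(xs,ys)])
    a,bb=np.polyfit(L@ex,L@ey,1);tip=s["eef_pos"][:2]
    print("line rel tcp: slope deg",np.degrees(np.arctan(a)),"y at tcp x",a*(tip@ex)+bb-tip@ey)
    mr=red.copy();mr[:150]=0;mr[175:]=0;mr[:,:420]=0;mr[:,540:]=0
    ys,xs=np.nonzero(mr);print("rail red px",xs.min(),xs.max(),ys.min(),ys.max())
    for v in range(ys.min()+2,ys.max()-1,4):
        u=xs[ys==v].max()+.5;P=ray(K,(u,v),108)[:2]-tip;print(v,u,"x",P@ex,"y",P@ey)
run(sys.argv[1])
E
python3 meas.py pics/i_wrist.png
python3 - <<'E'
import cv2
im=cv2.imread("pics/i_wrist.png")[120:220,400:540];cv2.imwrite("pics/i_crop.png",cv2.resize(im,None,fx=5,fy=5,interpolation=cv2.INTER_NEAREST))
E
```

```text
line rel tcp: slope deg -0.048698137171920765 y at tcp x 62.49301943829826
rail red px 495 508 153 171
155 508.5 x -63.02532374589687 y 87.40280772093514
159 507.5 x -61.27936433188605 y 87.17005474443606
163 506.5 x -59.52461781261449 y 86.93613036332823
167 506.5 x -57.76130466019651 y 87.15050786542778
```

View pics/i_crop.png

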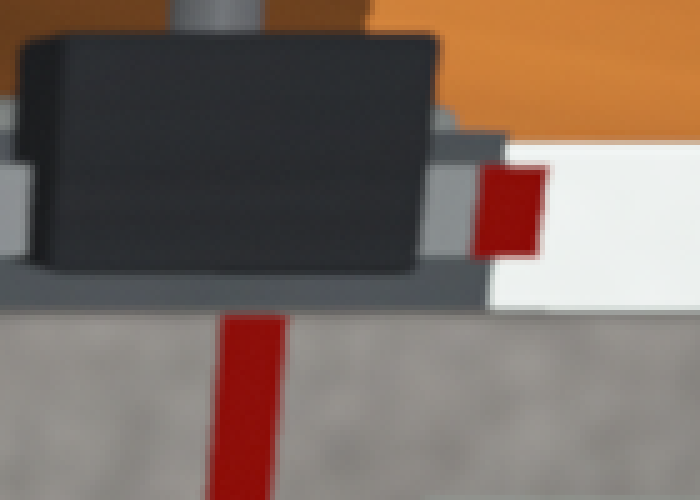

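```bash
python3 - <<'E'
from h import *
K=viewer.get_calibration("wrist");s=env.state();yw=s["tcp_rot"][2]+np.pi
ey=np.array([-np.sin(yw),np.cos(yw)]);ex=np.array([np.cos(yw),np.sin(yw)])
for u,z in [((498,181),100),((501,149),100),((508,163),108)]:
    P=ray(K,u,z)[:2]-s["eef_pos"][:2];print(P@ex,P@ey)
E
```

```text
-50.779852170465645 87.77466884944427
-65.53155466519846 87.45580364150301
-59.52504570838226 87.60865658462416
```

Two independent edge readings (rail end and deck edge) agree on about 25 mm left to go. I'll go 20 mm with slightly more downward push, then re-measure.

```bash
python3 -m inch '{"hand":[0,0,0,0,0,0,0],"delta_pos":[[0,0.2,0.05],[0,0.4,0],[0,0.5,0],[0,0.5,0],[0,0.4,0],[0,0,0],[0,0,0]],"turn":[0,0,0,0,0,0,0]}'
python3 - <<'E'
from h import *
im,d=viewer.read_camera("wrist");cv2.imwrite("pics/j_wrist.png",im);cv2.imwrite("pics/j_crop.png",cv2.resize(im[120:300,400:540],None,fx=3,fy=3,interpolation=cv2.INTER_NEAREST))
E
python3 meas.py pics/j_wrist.png
```

```text
t: 15.5
eef_pos: [605.1, 130.9, 191.2]
tcp_rot: [3.142, 0.002, -2.966]
ft_force: [0.8, -1.0, 9.2]
opening: 0.189
line rel tcp: slope deg -0.07093875141507403 y at tcp x 62.407589228283996
rail red px 452 464 152 170
154 464.5 x -63.36713105252205 y 67.63320444001288
158 463.5 x -61.62432900576319 y 67.35194943094342
162 463.5 x -59.872988941836475 y 67.51698543537185
166 463.5 x -58.11278968752221 y 67.68285627788458
```

View pics/j_crop.png

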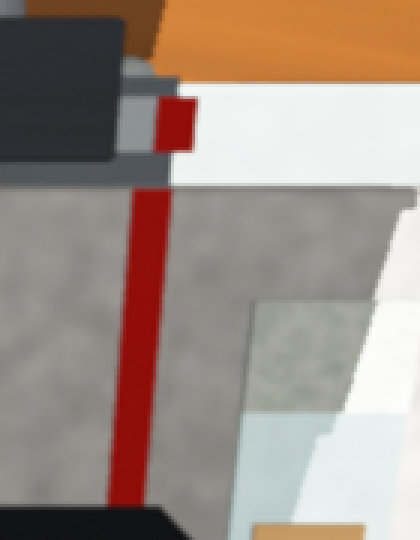

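```bash
python3 -m inch '{"hand":[0,0,0,0,0,0],"delta_pos":[[0,0.2,0],[0,0.2,0],[0,0.11,0],[0,0,0],[0,0,0],[0,0,0]],"turn":[0,0,0,0,0,0]}'
python3 - <<'E'
from h import *
im,d=viewer.read_camera("wrist");cv2.imwrite("pics/k_wrist.png",im);cv2.imwrite("pics/k_crop.png",cv2.resize(im[120:300,400:540],None,fx=3,fy=3,interpolation=cv2.INTER_NEAREST))
K=viewer.get_calibration("wrist");s=env.state();yw=s["tcp_rot"][2]+np.pi
ey=np.array([-np.sin(yw),np.cos(yw)])
im,d=viewer.read_camera("side");cv2.imwrite("pics/k_side.png",cv2.resize(im[180:420,220:420],None,fx=2.5,fy=2.5))
E
python3 meas.py pics/k_wrist.png
```

```text
t: 16.15
eef_pos: [604.3, 135.5, 191.2]
tcp_rot: [-3.141, 0.002, -2.966]
ft_force: [1.0, -5.3, 8.3]
opening: 0.188
line rel tcp: slope deg -0.04094475594149379 y at tcp x 62.3662568067039
rail red px 441 454 152 170
154 454.5 x -63.38225070206446 y 63.12162956266553
158 453.5 x -61.63968375254393 y 62.82941211967102
162 453.5 x -59.88863111698129 y 62.98328037547523
166 453.5 x -58.12872302422812 y 63.137926776792874
```

View pics/k_crop.png

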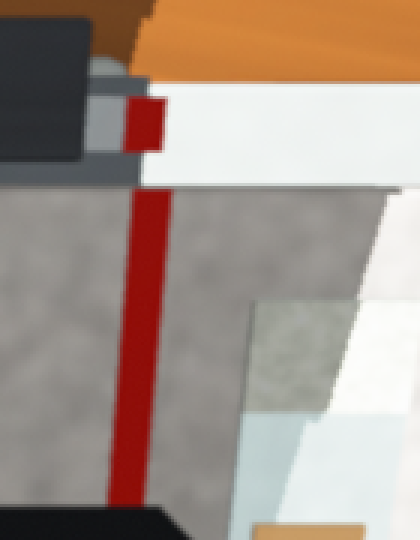

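View pics/k_side.png

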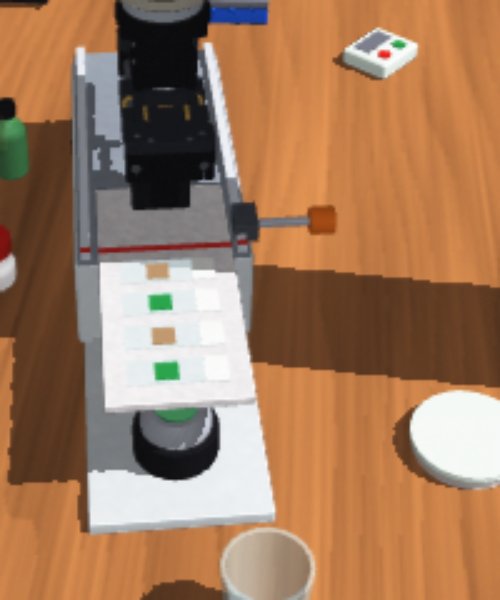

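The line now sits level with both red rail ends, with about 0.6 mm left. One last nudge, then settle and verify.

```bash
python3 -m inch '{"hand":[0,0,0,0,0,0,0,0],"delta_pos":[[0,0.06,0],[0,0,0],[0,0,0],[0,0,0],[0,0,0],[0,0,0],[0,0,0],[0,0,0]],"turn":[0,0,0,0,0,0,0,0]}'
python3 - <<'E'
from h import *
im,d=viewer.read_camera("wrist");cv2.imwrite("pics/l_wrist.png",im)
im,d=viewer.read_camera("side");C=cloud("side",d)
# flatness of tray from side depth: plane fit on overhang
poly=np.array([[264,288],[312,288],[318,336],[266,338]],np.int32)
m=np.zeros((480,640),np.uint8);cv2.fillPoly(m,[poly],1);Q=C[(m>0)&(d>0)]
yw=env.state()["tcp_rot"][2]+np.pi;ey=np.array([-np.sin(yw),np.cos(yw)]);t=Q[:,:2]@ey
A=np.c_[t-t.mean(),np.ones(len(t))];k=np.linalg.lstsq(A,Q[:,2],rcond=None)[0];print("overhang slope deg",np.degrees(np.arctan(k[0])),"z",k[1],np.std(Q[:,2]-A@k),len(Q))
E
python3 meas.py pics/l_wrist.png
```

```text
t: 17.05
eef_pos: [604.2, 135.9, 191.2]
tcp_rot: [-3.141, 0.002, -2.966]
ft_force: [1.0, -5.7, 9.5]
opening: 0.185
overhang slope deg -0.0885651291908002 z 110.74584151663531 1.3708108692340537 2539
line rel tcp: slope deg -0.04337934830675649 y at tcp x 62.35385365581213
rail red px 440 453 152 170
154 453.5 x -63.365843657808576 y 62.67088055258372
158 452.5 x -61.62334731278392 y 62.37750895929579
162 452.5 x -59.87235465839964 y 62.530175004661785
166 452.5 x -58.11250777236844 y 62.6836130352939
```

```bash
python3 - <<'E'
from h import *
print(ticket.job_done())
E
```

```text
the job is handed in; nothing more can be done
None
```

The job is done and handed in. The catch is fully out, the tray's red line is over the deck's end edge, and the gripper is still holding the tray by its bar. It took about 17 s of the 51 s allowed.

- **Catch:** I pulled the knob out 35.3 mm, until it met its stop at about 9 N, then released it. The next pictures show the pin clear of the tray.
- **Tray:** I gripped the black bar and slid the tray about 220 mm along the rails with a light downward push. It was never lifted, and sideways force was about 1 N or less in each reading.
- **Line position:** the wrist camera's last reading puts the line within about 0.2 mm of the near rail's red end. An earlier reading of the deck edge itself agreed with the rail end.
- **Flatness:** the overhanging part measures level to about 0.1°, and the tool is pressing with about 9 N.
- **Lens and other things:** the last side view shows the lens untouched and nothing in that view moved.

**Disagreements:** the wrist camera's knob position was about 5 mm along the deck from the top camera's, and the grasp confirmed a shift of about 3.7 mm. The wrist camera also showed the line about 62.4 mm from the tool where the sizes give 60 mm. I therefore placed the line relative to the rail end in the same picture, so the shared offset should cancel.

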